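# Close a test-card carrier: fold its cover flap and tuck it under the lip

## Task

Close the test-card carrier without grasping anything: with a fingertip push its standing white cover flap over and press it down flat, then, keeping it down, push it by its ridge towards the front until its edge is tucked fully home under the retaining lip, and let go so that the lip alone holds it shut. Do not force it, and leave the cards in the carrier and the things round it where they are.

Things in the scene. Friction and masses are not known exactly. Their poses are not given: they have to be found in the camera images.
- card_carrier: Shallow grey plastic carrier, 150 x 100 mm, fixed to the desk; origin at the centre of its underside. Its -x axis points to its front, with the retaining lip; +x to its back, with the hinge; z up. Side walls 26 mm high, guide cheeks at the back corners 38 mm high (y = +-44 to +-50, x = 35 to 75 mm).
- lip_edge (a point): Middle of the lower rear edge of the retaining lip, at x = -48, y = 0, z = 35 mm in the carrier's frame. The lip is a solid grey plate 70 mm wide and 4 mm thick (top at z = 39 mm), from there to the carrier's front end, where a post carries it.
- cover_flap (a joint): Angle of the white flap about its pin: 0 = flat forward over the carrier, 1.57 = upright, 2.0 = farthest back; starts at 1.25 to 1.7. The pin runs along the carrier's y at x = 58 mm (less the travel of hinge_slide), z = 30 mm. A light spring: folding flat takes about 0.13 N m (2 N at the ridge); let go untucked, it springs up again; tucked and let go, it rests against the lip at about 0.03.
- hinge_slide (a joint): Travel in m of the pin and flap along the carrier's -x, towards the lip: 0 = back (start), 0.016 = fully home. Takes about 3 N, stays where left. At 0 the free edge of the flat flap is 6 mm short of the lip; at 0.016 it is 10 mm beneath it. The flap must be held flat before it can go beneath.
- flap_edge (a point): Middle of the flap's free edge, 100 mm from the pin, half-way through its thickness. The flap is rigid, 4 mm thick (2 mm either side of the pin's axis), 80 mm wide to 82 mm from the pin, then a 52 mm wide tongue. Flat, its upper face is 3 mm lower than the underside of the lip, and it can go no lower.
- ridge (a point): Top of the push ridge, a bar 5 mm wide, 64 mm long and 6 mm high across the outer face of the flap (the upper face when flat), 72.5 mm from the hinge pin. The face of the flap between ridge and hinge is plain and is where to press.
- card_a: White test card, 21 x 72 x 9 mm, lying loose in the rear half of the carrier; origin at the centre of its underside. Bystander.
- card_b: White test card like it, in the front half of the carrier. Bystander.
- marker: Marker pen, 121 mm long, 15 mm thick, lying on the desk left of the carrier; origin at the middle of its underside. Bystander.
- reagent_bottle: Small dropper bottle, 28 mm across, 68 mm high, standing left of the carrier, beyond the marker; origin at the centre of its base. Bystander.
- monitor_right: Computer monitor standing edge on to the robot, left of the work, between the arm's start and the carrier: a fixed panel from x = 0.17 to 0.68 m, 30 mm thick at y = 0.24 m, top at z = 0.355 m. Go over it, not through it, and not far out: a wall stands at about x = 0.71 m, with a plug on it at y = 0.24, z = 0.48 m. Origin at the middle of its foot.

How it is judged:
On the way, in this order (a step that is already met when the one before it is completed fails the run):
1. the flap is folded down flat before its edge goes beneath the lip (value of joint cover_flap below 0.08 rad and value of joint hinge_slide below 0.011 m), for 0.05 s.
2. the flap's edge is pushed home under the lip (value of joint cover_flap below 0.06 rad and value of joint hinge_slide above 0.012 m), for 0.2 s.
At the end, for the whole second after the job is handed in: The flap lies down (within 0.06 rad of flat), pushed home by more than 12 of its 16 mm so that its edge is under the lip by 6 mm or more, and the lip alone holds it (all of step 2); the robot touches nothing.
It fails at once if the flap is forced (more than 40 N from the fingers) (contact force between the fingers and cover_flap above 40 N).
It fails at once if a card in the carrier is lifted or shifted by more than 25 mm (distance of any of card_a, card_b from where it was at the start of the episode above 0.025 m).
It fails at once if the marker or the bottle is lifted or shifted by more than 25 mm (distance of any of marker, reagent_bottle from where it was at the start of the episode above 0.025 m).
It fails at once if the bottle is tipped (angle between reagent_bottle's own z axis and vertical above 0.5 rad).
It also fails if it takes over 40 s, if anything falls off the work surface, if the arm or the gripper's body presses on something with over 40 N, if the wrist force passes 120 N, or if a joint passes its speed limit or range.

## Robot

A 7-joint arm with a two-finger parallel gripper is mounted at the origin on the work surface; the furniture and walls round the work are solid. World frame = base frame: x ahead of the robot, y to its left, z up, the work surface at z = 0. Lengths are in m, angles in rad, forces in N, time in s.
With the tool pointing down it reaches from about 0.425 to 0.875 m from the base axis. Payload 4.7 kg.
Tool frame: the origin (TCP) lies on the centre line of the jaws, within the pads' length; the fingertips stand 19 mm ahead of it and the grasp point (between the pads) is the TCP (ctrl.nose_length is the distance from the TCP to the fingertips, in m); z points along the fingers, x is the direction in which the jaws open and shut, and the axes are right-handed (so a half turn about z gives the same grasp; the last joint's range is limited). The gripper opens to 87 mm and grips with 3 to 60 N. Pads are 19 mm wide; open, the fingers measure 117 mm over their backs; the gripper's body (75 mm by 190 mm) begins 51 mm behind the grasp point.
Start: joints at [-1.248, 0.321, -0.07, 1.45, 0.023, 1.371, -0.057], TCP at [0.198, 0.619, 0.242] pointing down, gripper open.
Joint ranges: [-2.86, 2.86], [-0.3, 2.09], [-1.38, 1.24], [0.06, 2.45], [-1.56, 4.7], [0.09, 2.05], [-2.69, 2.69]. Speed limits (rad/s): [2.57, 2.57, 3.14, 3.14, 3.14, 3.14, 3.14].

## Interface

Orientations are given as a rotation vector (axis times angle).
In Python, from bench import ctrl gives the robot as it stands. The module is installed in compiled form; this text tells all that it offers.
- The arm moves only by the shell command python3 -m crank 'ROWS' [OPENING] [FORCE]. ROWS is a JSON object of lists of equal length, an entry for each row: "dp": the shift along the tool's x, y, z in cm, a list of three; "delta_rot": the turn, a rotation vector about the tool's x, y, z in rad, a list of three. In form: {"dp": [[x, y, z], ...], "delta_rot": [[rx, ry, rz], ...]}. A call has exactly 8 rows; each row shifts and turns the commanded pose from where the row before left it, along the tool's axes as they then stand; what a row does not reach is not made up. A row lasts 1/10 s, in which the tool goes at most 50 mm and 8.59 degrees, less where a joint would pass 70% of its speed; a pose out of reach is approached as far as the arm can. A call with a gripper value outside its range is refused whole. OPENING is the finger opening in cm, from 0 to 8.7, set as the call begins (- or left out, the last holds). The fingers move at their own pace and stop on an object; FORCE is the grip in N (left out, the last holds). Time passes only in rows, so rows that do not move let the fingers close, or fill a call up. It gives the time, the measured TCP pose, the force and the opening at its end, in the units of the state.
- ctrl.get_state(): the state, without advancing time (a new reading comes with each control period).
- ctrl.get_image(name): name is "scene" or "side" or "wrist"; returns the picture (480x640x3 uint8, blue, green, red); there is no depth.
- ctrl.camera_info(name): a dict with "camera_matrix" (3x3 intrinsics, pixels), "xyz" and "orientation" of the camera in the world. Camera axes: x right, y down, z forward; pixel columns grow to the right and rows downward; lengths in m; the calibration is good to about 2 mm. A picture is of the moment at which its call begins: read the wrist's pose just before it. camera_info takes no time and is no camera call; for the wrist camera it gives the pose at the moment of the call.
- ctrl.close_job(): hands the job in, once; it reports no verdict.
The state is a dict: "time": time; "joint_positions": joint angles; "qd": joint speeds; "joint_torque": joint torques, N m; "position": TCP position; "tool_rot": TCP orientation; "ft_force": force on the tool from outside, world axes, zero at the start; "torque": the same for the moment, N m; "grip_width": opening from 0.0 (shut) to 1.0 (fully open).
Only numpy, scipy, OpenCV 4.12 (cv2) and the standard library are available. Lean on these libraries where they do the work, as an engineer would, in place of code of your own. Each camera call takes 0.05 s, during which the arm holds its last target.

## Working session

There is one attempt and no reset: what is moved stays moved. The work goes in short steps, Python scripts to look and compute and a shell command to move; the robot and the scene stay as the last step left them, time stands still between calls to the robot, and variables do not carry over. Pictures are saved under pics/ and viewed, and the job is handed in when it is done.

```bash
mkdir -p pics; python3 - <<'E'
from bench import ctrl
import cv2
s=ctrl.get_state();print(s, ctrl.nose_length)
for n in("scene","side","wrist"):
    print(n,ctrl.camera_info(n)); cv2.imwrite(f"pics/{n}0.png",ctrl.get_image(n))
E
```

```text
{'time': 0.0, 'joint_positions': array([-1.24787667,  0.32185556, -0.07009019,  1.45167929,  0.02259905,
        1.3708012 , -0.0569091 ]), 'qd': array([-0.0007995 , -0.00223856, -0.00073283,  0.00124448, -0.00056309,
       -0.00113401, -0.00047044]), 'joint_torque': array([-1.85688377e-04, -4.91287208e+01, -4.03983174e-01, -3.12535286e+01,
       -6.39096508e-02,  4.36133821e-02,  1.92118378e-04]), 'position': array([0.19744116, 0.61873924, 0.24043823]), 'tool_rot': array([ 2.53564420e+00,  1.85266827e+00, -2.38835396e-03]), 'ft_force': array([ 0.20227784,  0.4191889 , -0.91766901]), 'torque': array([-0.02180163,  0.01153676, -0.03908871]), 'grip_width': 0.9977532067243347} 0.019
scene {'camera_matrix': array([[531.37576197,   0.        , 313.68741284],
       [  0.        , 531.37576197, 231.95464841],
       [  0.        ,   0.        ,   1.        ]]), 'xyz': array([ 0.12597259, -0.071866  ,  0.79821001]), 'orientation': array([-2.19114772,  1.56080743, -0.41462679])}
side {'camera_matrix': array([[462.42757719,   0.        , 326.37444839],
       [  0.        , 462.42757719, 243.43905501],
       [  0.        ,   0.        ,   1.        ]]), 'xyz': array([ 0.12237627, -0.47802472,  0.57641952]), 'orientation': array([-2.13135077,  0.69217233, -0.3375205 ])}
wrist {'camera_matrix': array([[384.33821081,   0.        , 320.06114543],
       [  0.        , 384.33821081, 242.0507224 ],
       [  0.        ,   0.        ,   1.        ]]), 'xyz': array([0.11941425, 0.64306548, 0.38388492]), 'orientation': array([2.33169367, 1.70718704, 0.25382673])}
```

View pics/scene0.png

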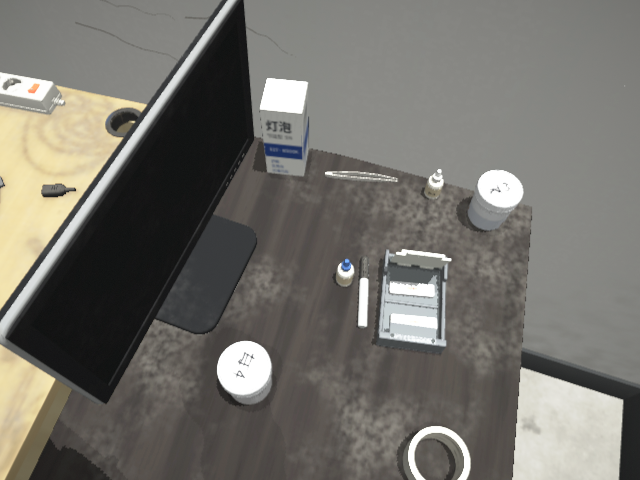

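View pics/side0.png

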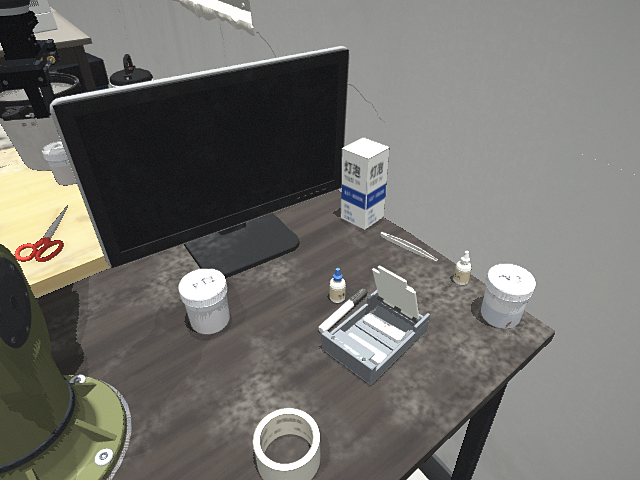

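View pics/wrist0.png

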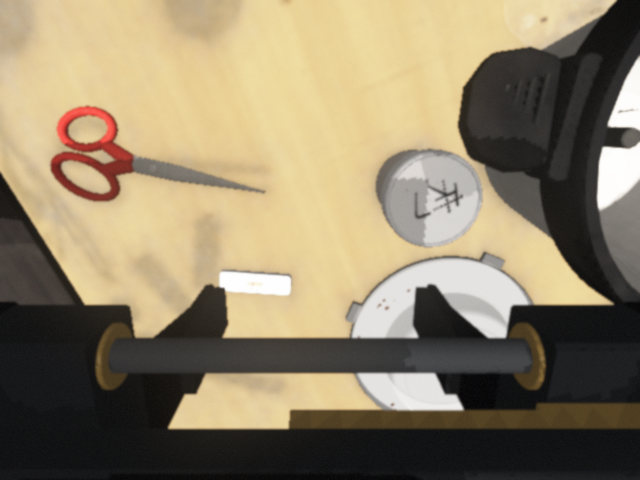

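The scene view shows the carrier at about px (380–447, 250–348), with the flap standing at its far end. The side view shows it at about (320–430, 265–380). I'll zoom in for the corners.

```bash
python3 - <<'E'
import cv2
a=cv2.imread("pics/scene0.png")[235:360,330:460];cv2.imwrite("pics/sz.png",cv2.resize(a,None,fx=4.6,fy=4.6,interpolation=cv2.INTER_CUBIC))
a=cv2.imread("pics/side0.png")[255:390,310:440];cv2.imwrite("pics/dz.png",cv2.resize(a,None,fx=4.4,fy=4.4,interpolation=cv2.INTER_CUBIC))
E
```

```text
(no output)
```

View pics/sz.png

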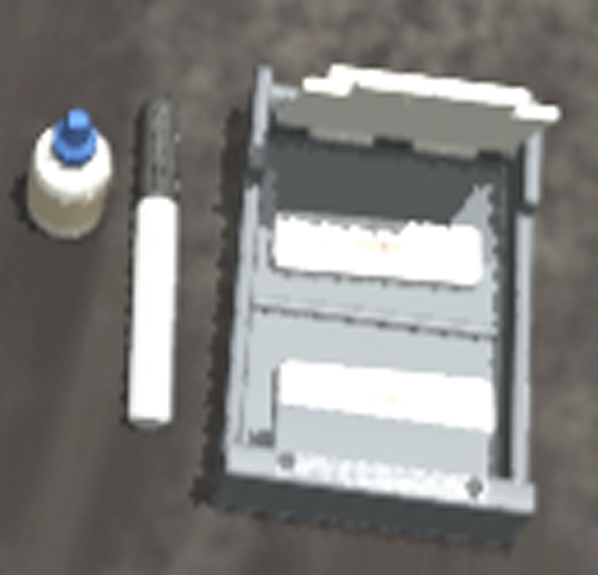

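View pics/dz.png

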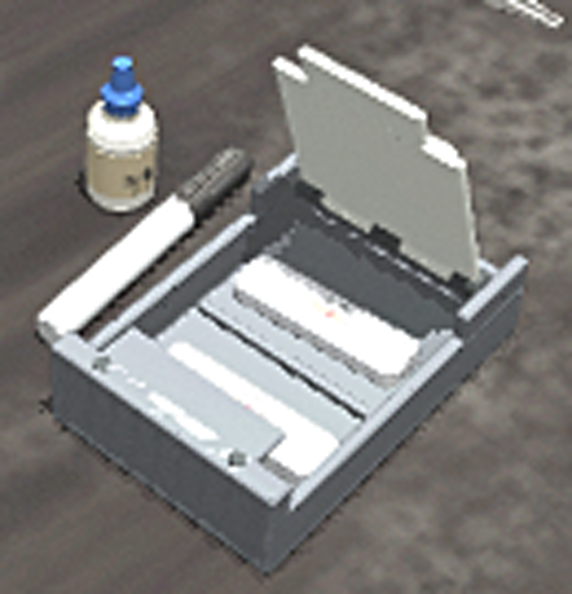

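```bash
cat > h.py <<'E'
import numpy as np, cv2
from scipy.spatial.transform import Rotation as R
from bench import ctrl
def ray(n,uv,ci=None):
    ci=ci or ctrl.camera_info(n);K=ci["camera_matrix"]
    d=R.from_rotvec(ci["orientation"]).apply(np.linalg.inv(K)@[uv[0],uv[1],1.])
    return np.array(ci["xyz"]),d/np.linalg.norm(d)
def plane(n,uv,z,ci=None):
    o,d=ray(n,uv,ci); return o+d*(z-o[2])/d[2]
def tri(rs):
    A=sum(np.eye(3)-np.outer(d,d) for o,d in rs);b=sum((np.eye(3)-np.outer(d,d))@o for o,d in rs)
    p=np.linalg.solve(A,b);return p,[np.linalg.norm(np.cross(p-o,d)) for o,d in rs]
sz=lambda x,y:(330+(x+.5)/4.6-.5,235+(y+.5)/4.6-.5)
dz=lambda x,y:(310+(x+.5)/4.4-.5,255+(y+.5)/4.4-.5)
E
python3 - <<'E'
from h import *
np.set_printoptions(precision=4,suppress=True)
for nm,a,b,z in [("FLbot",(215,508),(52,413),0),("FRbot",(513,548),(268,572),0),("FRtop",(533,508),(283,498),.037),("FLtop",(226,470),(55,340),.037),
 ("tongL",(335,67),(302,47),.13),("tongR",(530,93),(425,120),.13),("flapR",(560,113),(462,163),.11),("cheekRb",(540,108),(522,258),.038),("cheekRf",(530,208),(465,312),.038),("bottle",(75,112),(122,62),.068)]:
    print(nm,plane("scene",sz(*a),z),plane("side",dz(*b),z),*tri([ray("scene",sz(*a)),ray("side",dz(*b))]))
print("cheekL",plane("scene",sz(263,68),.038),plane("scene",sz(250,175),.038))
E
```

```text
FLbot [ 0.398 -0.081  0.   ] [ 0.3974 -0.0794  0.    ] [ 0.3968 -0.0808  0.0021] [np.float64(0.0004408223310321754), np.float64(0.0004408223310321462)]
FRbot [ 0.4172 -0.1783  0.    ] [ 0.4165 -0.1771  0.    ] [ 0.4162 -0.178   0.0017] [np.float64(0.00044157702194430094), np.float64(0.00044157702194428386)]
FRtop [ 0.4186 -0.1766  0.037 ] [ 0.4199 -0.1776  0.037 ] [ 0.4198 -0.177   0.0358] [np.float64(0.000661616840838457), np.float64(0.000661616840838485)]
FLtop [ 0.3987 -0.0805  0.037 ] [ 0.3994 -0.0791  0.037 ] [ 0.3982 -0.0805  0.0389] [np.float64(0.00020271779209269413), np.float64(0.00020271779209273273)]
tongL [ 0.5007 -0.0766  0.13  ] [ 0.4965 -0.0898  0.13  ] [ 0.5091 -0.0767  0.1149] [np.float64(1.8971193297964466e-05), np.float64(1.897119329797711e-05)]
tongR [ 0.5115 -0.1354  0.13  ] [ 0.5044 -0.1417  0.13  ] [ 0.5138 -0.1355  0.1221] [np.float64(0.002062862585375301), np.float64(0.002062862585375482)]
flapR [ 0.5192 -0.1478  0.11  ] [ 0.5166 -0.1494  0.11  ] [ 0.5196 -0.1477  0.1077] [np.float64(0.0008130686121633702), np.float64(0.0008130686121635291)]
cheekRb [ 0.56   -0.1487  0.038 ] [ 0.5594 -0.148   0.038 ] [ 0.5591 -0.1485  0.0389] [np.float64(0.0003188056729394628), np.float64(0.00031880567293942827)]
cheekRf [ 0.5212 -0.1535  0.038 ] [ 0.5239 -0.1547  0.038 ] [ 0.5233 -0.154   0.0368] [np.float64(0.001298649924670347), np.float64(0.0012986499246701326)]
bottle [0.4905 0.0009 0.068 ] [ 0.4865 -0.0018  0.068 ] [0.4905 0.0015 0.0648] [np.float64(0.0014645665465777386), np.float64(0.0014645665465776612)]
cheekL [ 0.5436 -0.0534  0.038 ] [ 0.502  -0.0601  0.038 ]
```

Measured: front width 99 mm (100 expected) and corner heights 0–2 mm and 36–39 mm. The carrier centre is ≈(0.4805, -0.1145), yaw ≈0.197 rad, and the flap angle is about 1.3. Those agree with the sizes given. I'll shut the fingers and rise above the monitor.

```bash
python3 -m crank '{"dp":[[0,0,-3.2],[0,0,-3.2],[0,0,-3.2],[0,0,-3.2],[0,0,-3.2],[0,0,-3.2],[0,0,-3.2],[0,0,-3.2]],"delta_rot":[[0,0,0],[0,0,0],[0,0,0],[0,0,0],[0,0,0],[0,0,0],[0,0,0],[0,0,0]]}' 0 10
cat >> h.py <<'E'
C=np.array([.4805,-.1145]);YAW=.197
def car(x,y,z):  # carrier (m) -> world
    c,s=np.cos(YAW),np.sin(YAW); return np.array([C[0]+c*x-s*y,C[1]+s*x+c*y,z])
def tocar(p):
    c,s=np.cos(YAW),np.sin(YAW); d=np.array(p[:2])-C; return np.array([c*d[0]+s*d[1],-s*d[0]+c*d[1],p[2]])
def down(a): # tool down, tool x at world angle a
    return R.from_matrix(np.array([[np.cos(a),np.sin(a),0],[np.sin(a),-np.cos(a),0],[0,0,-1]]))
def legs(wps,s=None):
    """wps: list of (target tcp, rot, nrows); prints dp(cm)/rot per row"""
    s=s or ctrl.get_state();p=np.array(s["position"]);r=R.from_rotvec(s["tool_rot"])
    for t,rt,n in wps:
        w=(r.inv()*rt).as_rotvec()/n;d=(np.array(t)-p)/n
        for i in range(n):
            print(np.round(r.inv().apply(d)*100,2),np.round(w,3)); r=r*R.from_rotvec(w)
        p=np.array(t)
E
python3 - <<'E'
from h import *
s=ctrl.get_state();print(s["position"],s["joint_positions"],s["ft_force"])
m=down(np.radians(72-30)); f=down(YAW)
legs([((.36,.40,.49),m,8),((.45,.12,.49),f,8)])
E
```

```text
time: 0.95
position: [0.1975, 0.619, 0.4986]
tool_rot: [2.536, 1.853, -0.0]
ft_force: [-0.3, 0.5, 0.6]
grip_width: 0.359
[0.19749866 0.61900551 0.49862938] [-1.26726449  0.35455481 -0.05755647  0.89892642  0.02107976  1.88887593
 -0.05264404] [-0.32254794  0.50125487  0.60236682]
[-1.99  2.77  0.11] [0.    0.    0.066]
[-1.8   2.89  0.11] [0.    0.    0.066]
[-1.61  3.01  0.11] [0.    0.    0.066]
[-1.41  3.11  0.11] [0.    0.    0.066]
[-1.2   3.19  0.11] [0.    0.    0.066]
[-0.98  3.26  0.11] [0.    0.    0.066]
[-0.77  3.32  0.11] [0.    0.    0.066]
[-0.55  3.36  0.11] [0.    0.    0.066]
[-1.51  3.35 -0.  ] [-0.    -0.     0.067]
[-1.28  3.45 -0.  ] [-0.    -0.     0.067]
[-1.04  3.52 -0.  ] [-0.    -0.     0.067]
[-0.81  3.59 -0.  ] [-0.    -0.     0.067]
[-0.56  3.63 -0.  ] [-0.    -0.     0.067]
[-0.32  3.66 -0.  ] [-0.    -0.     0.067]
[-0.07  3.68 -0.  ] [-0.    -0.     0.067]
[ 0.17  3.67 -0.  ] [-0.    -0.     0.067]
```

```bash
python3 -m crank '{"dp":[[-2.0,2.8,0.5],[-1.8,2.9,0.5],[-1.6,3.0,0.5],[-1.4,3.1,0.5],[-1.2,3.2,0.5],[-1.0,3.25,0.5],[-0.8,3.3,0.5],[-0.55,3.35,0.5]],"delta_rot":[[0,0,0.066],[0,0,0.066],[0,0,0.066],[0,0,0.066],[0,0,0.066],[0,0,0.066],[0,0,0.066],[0,0,0.066]]}'
python3 - <<'E'
from h import *
s=ctrl.get_state();print(s["position"],s["joint_positions"],s["ft_force"])
legs([((.46,.12,.46),down(YAW),8),(car(.15,0,.2),down(YAW),8)])
E
```

```text
time: 1.75
position: [0.3605, 0.3988, 0.4572]
tool_rot: [2.934, 1.123, -0.0]
ft_force: [-0.1, 0.7, 0.1]
grip_width: 0.003
[0.3604594  0.39881911 0.45716227] [-1.00542027  0.06501605  0.12939045  1.32910321 -0.00858536  1.74821171
 -0.14651674] [-0.10553704  0.66944773  0.13565605]
[-1.4   3.43 -0.04] [0.    0.    0.067]
[-1.17  3.51 -0.04] [0.    0.    0.067]
[-0.93  3.58 -0.04] [0.    0.    0.067]
[-0.69  3.64 -0.04] [0.    0.    0.067]
[-0.45  3.67 -0.04] [0.    0.    0.067]
[-0.2   3.7  -0.04] [0.    0.    0.067]
[ 0.05  3.7  -0.04] [0.    0.    0.067]
[ 0.29  3.69 -0.04] [0.    0.    0.067]
[1.55 2.92 3.25] [-0.  0.  0.]
[1.55 2.92 3.25] [-0.  0.  0.]
[1.55 2.92 3.25] [-0.  0.  0.]
[1.55 2.92 3.25] [-0.  0.  0.]
[1.55 2.92 3.25] [-0.  0.  0.]
[1.55 2.92 3.25] [-0.  0.  0.]
[1.55 2.92 3.25] [-0.  0.  0.]
[1.55 2.92 3.25] [-0.  0.  0.]
```

```bash
python3 -m crank '{"dp":[[-1.4,3.4,0],[-1.2,3.5,0],[-0.9,3.6,0],[-0.7,3.6,0],[-0.45,3.7,0],[-0.2,3.7,0],[0.05,3.7,0],[0.3,3.7,0]],"delta_rot":[[0,0,0.067],[0,0,0.067],[0,0,0.067],[0,0,0.067],[0,0,0.067],[0,0,0.067],[0,0,0.067],[0,0,0.067]]}'
python3 - <<'E'
from h import *
s=ctrl.get_state();print(s["position"],s["joint_positions"],s["ft_force"])
legs([(car(.14,0,.25),down(YAW),8)])
E
```

```text
time: 2.55
position: [0.46, 0.12, 0.4574]
tool_rot: [-3.126, -0.306, 0.0]
ft_force: [-0.9, 0.4, -0.8]
grip_width: 0.007
[0.46000481 0.12001365 0.45744976] [-0.74178474 -0.08671675  0.39548187  1.47056539  0.0336441   1.75095343
 -0.14623217] [-0.9407966   0.44033653 -0.82347473]
[1.43 2.92 2.59] [-0.  0. -0.]
[1.43 2.92 2.59] [-0.  0. -0.]
[1.43 2.92 2.59] [-0.  0. -0.]
[1.43 2.92 2.59] [-0.  0. -0.]
[1.43 2.92 2.59] [-0.  0. -0.]
[1.43 2.92 2.59] [-0.  0. -0.]
[1.43 2.92 2.59] [-0.  0. -0.]
[1.43 2.92 2.59] [-0.  0. -0.]
```

```bash
python3 - <<'E'
from h import *
legs([(car(.085,0,.22),down(YAW),8)])
E
```

```text
[0.74 2.92 2.97] [-0.  0. -0.]
[0.74 2.92 2.97] [-0.  0. -0.]
[0.74 2.92 2.97] [-0.  0. -0.]
[0.74 2.92 2.97] [-0.  0. -0.]
[0.74 2.92 2.97] [-0.  0. -0.]
[0.74 2.92 2.97] [-0.  0. -0.]
[0.74 2.92 2.97] [-0.  0. -0.]
[0.74 2.92 2.97] [-0.  0. -0.]
```

```bash
python3 -m crank '{"dp":[[0.75,2.9,3.0],[0.75,2.9,3.0],[0.75,2.9,3.0],[0.75,2.9,3.0],[0.75,2.9,3.0],[0.75,2.9,3.0],[0.7,2.9,3.0],[0.7,2.9,2.9]],"delta_rot":[[0,0,0],[0,0,0],[0,0,0],[0,0,0],[0,0,0],[0,0,0],[0,0,0],[0,0,0]]}'
python3 - <<'E'
from h import *
s=ctrl.get_state();print(s["position"],tocar(s["position"]),s["joint_positions"],s["ft_force"])
a=ctrl.get_image("side");cv2.imwrite("pics/side1.png",a)
cv2.imwrite("pics/wrist1.png",ctrl.get_image("wrist"))
E
```

```text
time: 3.35
position: [0.5635, -0.0952, 0.2172]
tool_rot: [-3.126, -0.311, -0.0]
ft_force: [1.2, 0.7, 0.5]
grip_width: 0.012
[ 0.56345554 -0.0951811   0.21719272] [0.08513228 0.00270849 0.21719272] [-0.46728     0.18870915  0.66760493  1.70704737 -0.12163097  1.28775763
  0.42406502] [1.18086926 0.68115974 0.48116926]
```

View pics/side1.png

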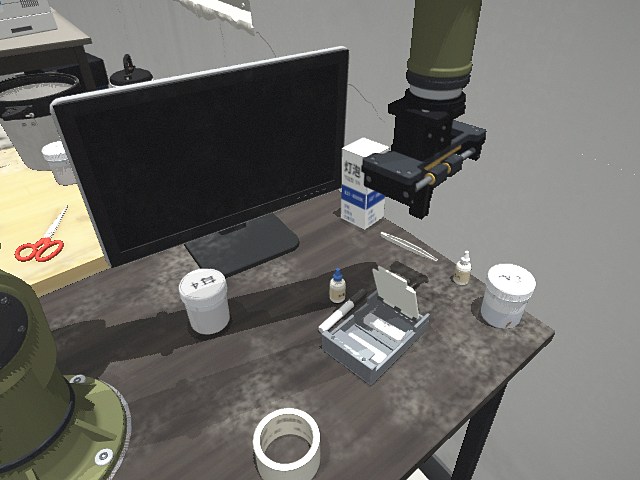

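View pics/wrist1.png

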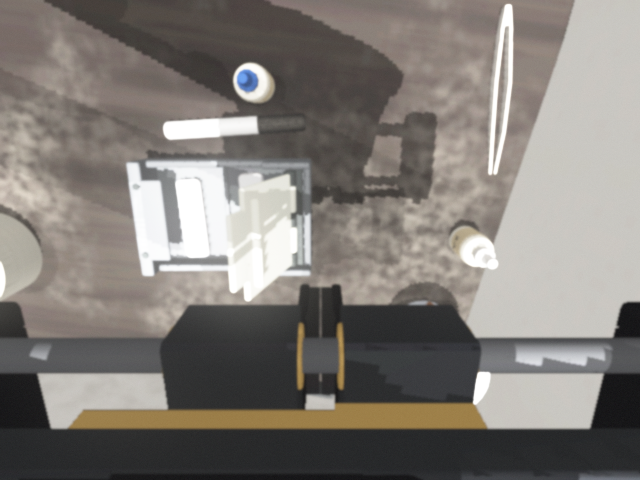

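The side view shows the shut fingers at px (422,205), behind and above the flap at (398,290). The wrist view shows the carrier squared up with the tool. I'll descend behind the flap.

```bash
python3 -m crank '{"dp":[[0,0.05,1.4],[0,0.05,1.4],[0,0.05,1.4],[0,0.05,1.4],[0,0.05,1.4],[0,0.02,1.4],[0,0,1.4],[0,0,1.4]],"delta_rot":[[0,0,0],[0,0,0],[0,0,0],[0,0,0],[0,0,0],[0,0,0],[0,0,0],[0,0,0]]}'
python3 - <<'E'
from h import *
s=ctrl.get_state();print(s["position"],tocar(s["position"]),s["ft_force"])
a=ctrl.get_image("side");cv2.imwrite("pics/side2.png",cv2.resize(a[190:390,290:510],None,fx=2.7,fy=2.7))
E
```

```text
time: 4.25
position: [0.5639, -0.0968, 0.1054]
tool_rot: [-3.126, -0.311, -0.0]
ft_force: [-0.3, 1.2, 0.1]
grip_width: 0.003
[ 0.56389424 -0.09682894  0.10535773] [0.08523997 0.00100666 0.10535773] [-0.2756885   1.16699228  0.12767177]
```

View pics/side2.png

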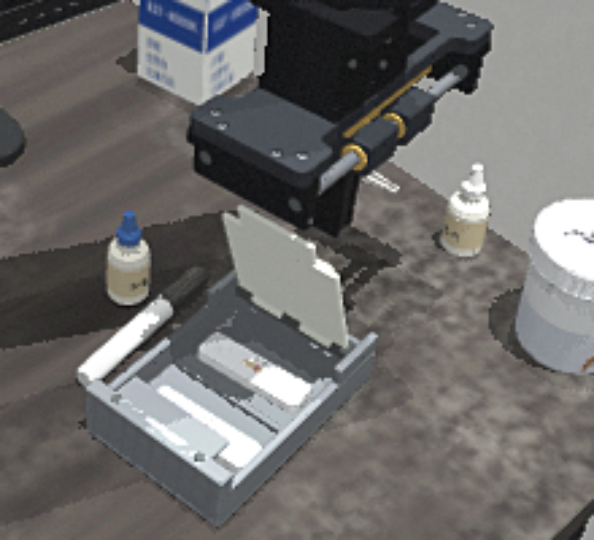

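```bash
python3 -m crank '{"dp":[[-1.4,0,0.15],[-1.2,0.05,0.15],[-0.8,0.05,0.3],[-0.8,0,0.3],[-0.7,0,0.4],[-0.6,0,0.6],[-0.5,0,0.7],[-0.4,0,0.7]],"delta_rot":[[0,0,0],[0,0,0],[0,0,0],[0,0,0],[0,0,0],[0,0,0],[0,0,0],[0,0,0]]}'
python3 - <<'E'
from h import *
s=ctrl.get_state();print(s["position"],tocar(s["position"]),s["ft_force"])
a=ctrl.get_image("side");cv2.imwrite("pics/side3.png",cv2.resize(a[190:390,290:510],None,fx=2.7,fy=2.7))
E
```

```text
time: 5.1
position: [0.5009, -0.1105, 0.0731]
tool_rot: [-3.126, -0.311, 0.0]
ft_force: [-0.4, -0.6, 2.9]
grip_width: 0.005
[ 0.50085176 -0.11053996  0.07305488] [ 2.07332107e-02 -9.99721969e-05  7.30548781e-02] [-0.44283067 -0.57014214  2.8677828 ]
```

View pics/side3.png

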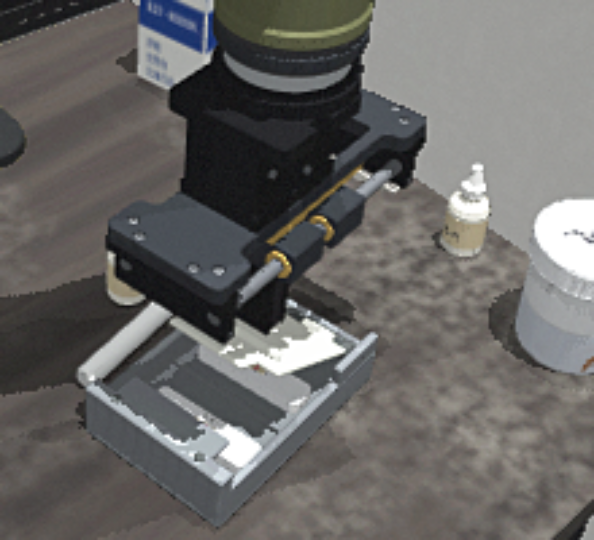

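The flap at zoom px (290,345) is folding under the finger, with 2.9 N upward. I'll press on towards flat.

```bash
python3 -m crank '{"dp":[[-0.2,0,0.5],[-0.1,0,0.4],[-0.1,0,0.4],[-0.1,0,0.4],[0,0,0.3],[0,0,0.2],[0,0,0],[0,0,0]],"delta_rot":[[0,0,0],[0,0,0],[0,0,0],[0,0,0],[0,0,0],[0,0,0],[0,0,0],[0,0,0]]}'
python3 - <<'E'
from h import *
s=ctrl.get_state();print(tocar(s["position"]),s["ft_force"])
E
```

```text
time: 5.95
position: [0.4962, -0.1115, 0.0514]
tool_rot: [-3.126, -0.31, 0.001]
ft_force: [-2.0, 0.4, 2.1]
grip_width: 0.006
[ 0.01598155 -0.00011657  0.05139567] [-1.95768736  0.3950218   2.12826034]
```

```bash
python3 -m crank '{"dp":[[0,0,0.05],[0,0,0.05],[0,0,0],[0,0,0],[0,0,0],[0,0,0],[0,0,0],[0,0,0]],"delta_rot":[[0,0,0],[0,0,0],[0,0,0],[0,0,0],[0,0,0],[0,0,0],[0,0,0],[0,0,0]]}'
python3 - <<'E'
from h import *
s=ctrl.get_state();print(tocar(s["position"]),s["ft_force"])
a=ctrl.get_image("side");cv2.imwrite("pics/side4.png",cv2.resize(a[190:390,290:510],None,fx=2.7,fy=2.7))
cv2.imwrite("pics/scene4.png",cv2.resize(ctrl.get_image("scene")[200:370,300:480],None,fx=3.3,fy=3.3))
cv2.imwrite("pics/wrist4.png",ctrl.get_image("wrist"))
E
```

```text
time: 6.75
position: [0.4964, -0.1115, 0.0511]
tool_rot: [-3.126, -0.31, 0.0]
ft_force: [-4.3, 0.0, 8.2]
grip_width: 0.001
[ 0.01612784 -0.00018355  0.05105431] [-4.34530177  0.03856544  8.23329886]
```

View pics/side4.png

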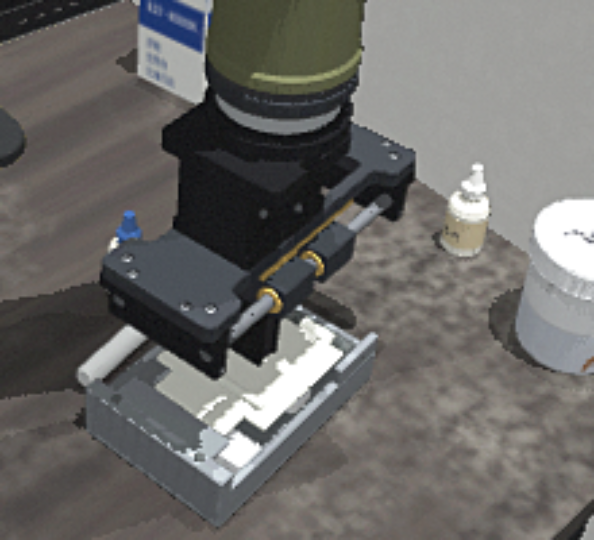

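View pics/wrist4.png

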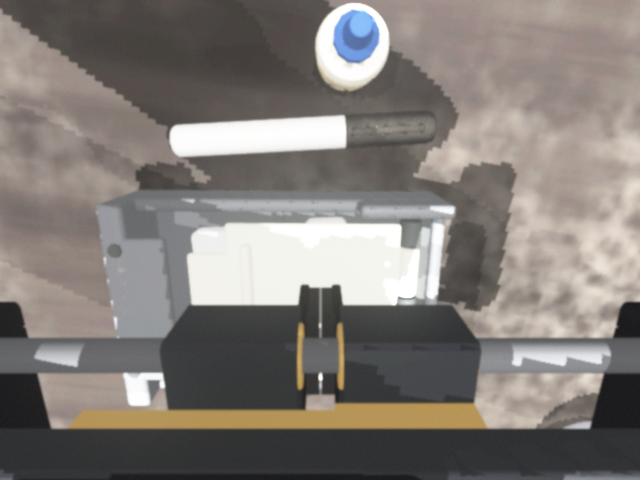

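The flap is flat: the tip stopped at z = 0.032 with 8 N on it. In the wrist view the ridge is at px 240–252, about 20 mm ahead of the finger front at px 300. Next I'll slide forward while holding the flap down.

```bash
python3 -m crank '{"dp":[[-0.3,0,0],[-0.3,0,0],[-0.3,0,0],[-0.3,0,0],[-0.3,0,0],[-0.3,0,0],[-0.2,0,0],[0,0,0]],"delta_rot":[[0,0,0],[0,0,0],[0,0,0],[0,0,0],[0,0,0],[0,0,0],[0,0,0],[0,0,0]]}'
python3 - <<'E'
from h import *
s=ctrl.get_state();print(tocar(s["position"]),s["ft_force"])
cv2.imwrite("pics/wrist5.png",ctrl.get_image("wrist"))
E
```

```text
time: 7.7
position: [0.477, -0.1155, 0.051]
tool_rot: [-3.126, -0.31, -0.002]
ft_force: [1.6, -0.8, 6.9]
grip_width: 0.003
[-0.00359211 -0.00033533  0.05100788] [ 1.55249811 -0.84577645  6.90041752]
```

View pics/wrist5.png

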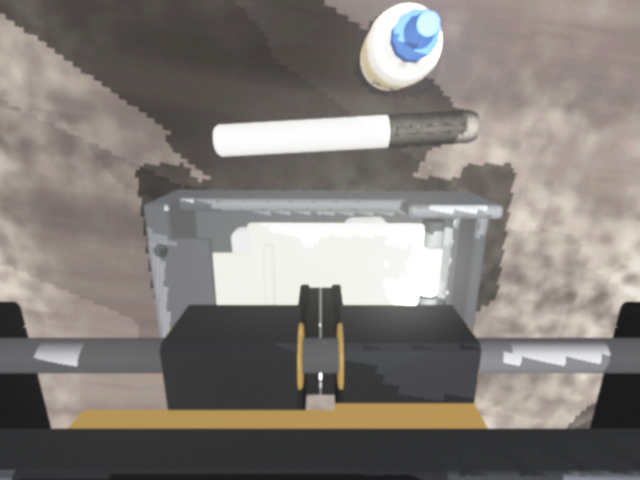

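Friction has already drawn the flap about 10 mm forward: the ridge is at px 263–275 and the tongue edge at px 213, at the lip. The remaining gap from finger to ridge is about 10 mm, so I'll continue.

```bash
python3 -m crank '{"dp":[[-0.3,0,0],[-0.3,0,0],[-0.2,0,0],[-0.2,0,0],[-0.2,0,0],[-0.1,0,0],[-0.1,0,0],[0,0,0]],"delta_rot":[[0,0,0],[0,0,0],[0,0,0],[0,0,0],[0,0,0],[0,0,0],[0,0,0],[0,0,0]]}'
python3 - <<'E'
from h import *
s=ctrl.get_state();print(tocar(s["position"]),s["ft_force"])
cv2.imwrite("pics/wrist6.png",ctrl.get_image("wrist"))
E
```

```text
time: 8.55
position: [0.4637, -0.1182, 0.051]
tool_rot: [3.126, 0.31, 0.003]
ft_force: [4.2, 0.3, 5.6]
grip_width: 0.007
[-0.0171945  -0.00035681  0.05096622] [4.23386892 0.26341875 5.56889535]
```

View pics/wrist6.png

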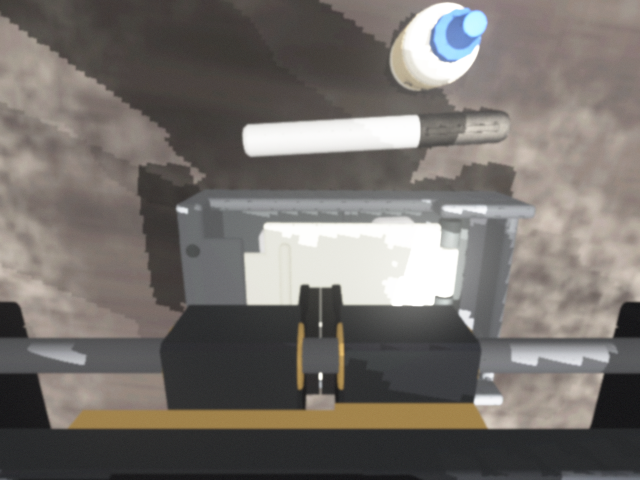

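The ridge is at px 280–291 and the finger at px 300, so about 4 mm remains. I'll close on the ridge and push until the force rises.

```bash
python3 -m crank '{"dp":[[-0.1,0,0],[-0.1,0,0],[-0.1,0,0],[-0.1,0,0],[-0.05,0,0],[0,0,0],[0,0,0],[0,0,0]],"delta_rot":[[0,0,0],[0,0,0],[0,0,0],[0,0,0],[0,0,0],[0,0,0],[0,0,0],[0,0,0]]}'
python3 - <<'E'
from h import *
s=ctrl.get_state();print(tocar(s["position"]),s["ft_force"])
cv2.imwrite("pics/wrist7.png",ctrl.get_image("wrist"))
E
```

```text
time: 9.4
position: [0.4597, -0.119, 0.051]
tool_rot: [3.126, 0.311, 0.003]
ft_force: [4.3, 0.7, 4.1]
grip_width: 0.004
[-0.02130751 -0.00038273  0.05095879] [4.26826204 0.67307376 4.08729462]
```

View pics/wrist7.png

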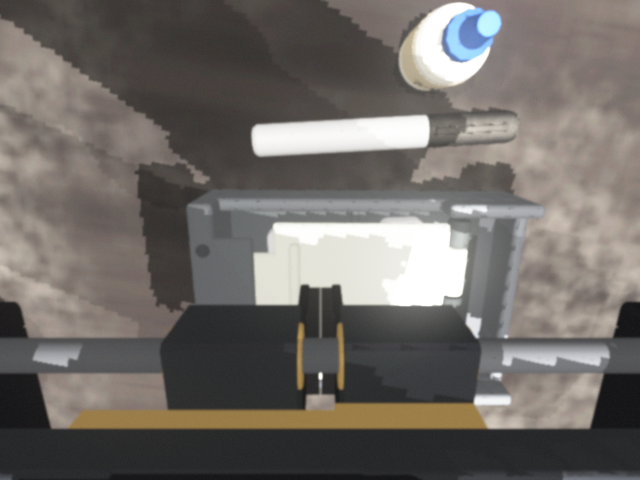

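```bash
python3 - <<'E'
from h import *
ci=ctrl.camera_info("wrist")
print("ridge rear/front x, expect -12/-17 less slide",[tocar(plane("wrist",(u,262),.038,ci)) for u in(299,289)])
print("tongue/lip",tocar(plane("wrist",(253,270),.039,ci)),"front corner",tocar(plane("wrist",(190,208),.037,ci)),"flap back",tocar(plane("wrist",(467,270),.032,ci)), "cheek R", tocar(plane("wrist",(543,211),.038,ci)))
E
python3 -c "
import cv2;a=cv2.imread('pics/wrist7.png')[180:320,170:560];cv2.imwrite('pics/w7z.png',cv2.resize(a,None,fx=2,fy=2))"
```

```text
ridge rear/front x, expect -12/-17 less slide [array([-0.03154727,  0.02321576,  0.038     ]), array([-0.03586707,  0.02320662,  0.038     ])]
tongue/lip [-0.05140967  0.01986483  0.039     ] front corner [-0.07666023  0.04665351  0.037     ] flap back [0.04399679 0.01734362 0.032     ] cheek R [0.07009975 0.04595162 0.038     ]
```

View pics/w7z.png

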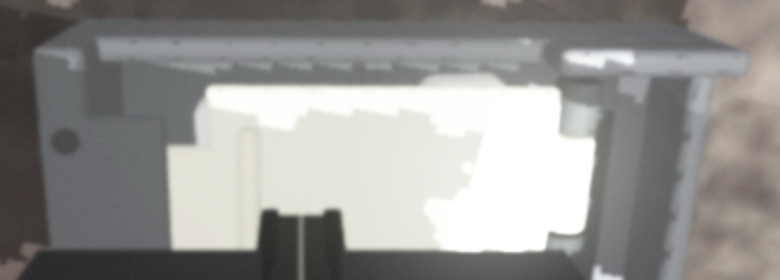

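With the lip edge reading −51.4 (−48 true), the bias is about −3.4 mm. The ridge rear at −31.5 then means a slide of about 16 mm. A small further push should confirm the stop by force.

```bash
python3 -m crank '{"dp":[[-0.05,0,0],[-0.05,0,0],[-0.05,0,0],[0,0,0],[0,0,0],[0,0,0],[0,0,0],[0,0,0]],"delta_rot":[[0,0,0],[0,0,0],[0,0,0],[0,0,0],[0,0,0],[0,0,0],[0,0,0],[0,0,0]]}'
python3 - <<'E'
from h import *
s=ctrl.get_state();print(tocar(s["position"]),s["ft_force"])
E
```

```text
time: 10.25
position: [0.4595, -0.1191, 0.0512]
tool_rot: [3.125, 0.311, 0.008]
ft_force: [8.9, 0.7, 1.9]
grip_width: 0.004
[-0.02144388 -0.00036256  0.05119938] [8.94665581 0.69935357 1.90215564]
```

Only 0.14 mm moved for 1.5 mm commanded and the force rose to 9 N, so it is at the stop. I'll unload and lift straight off.

```bash
python3 -m crank '{"dp":[[0.1,0,0],[0.05,0,-0.05],[0.03,0,-0.2],[0.05,0,-0.3],[0,0,-0.5],[0,0,-1],[0,0,-2],[0,0,-2]],"delta_rot":[[0,0,0],[0,0,0],[0,0,0],[0,0,0],[0,0,0],[0,0,0],[0,0,0],[0,0,0]]}'
python3 -m crank '{"dp":[[0,0,-2],[0,0,-2],[0,0,-2],[0,0,-2],[0,0,-2],[0,0,0],[0,0,0],[0,0,0]],"delta_rot":[[0,0,0],[0,0,0],[0,0,0],[0,0,0],[0,0,0],[0,0,0],[0,0,0],[0,0,0]]}'
python3 - <<'E'
from h import *
s=ctrl.get_state();print(tocar(s["position"]),s["ft_force"])
a=ctrl.get_image("side");cv2.imwrite("pics/side8.png",cv2.resize(a[230:390,290:450],None,fx=3.7,fy=3.7,interpolation=cv2.INTER_CUBIC))
cv2.imwrite("pics/wrist8.png",ctrl.get_image("wrist"))
E
```

```text
time: 11.05
position: [0.4569, -0.1191, 0.1106]
tool_rot: [-3.126, -0.31, 0.009]
ft_force: [0.1, 0.5, -0.0]
grip_width: 0.004
time: 11.85
position: [0.4581, -0.1189, 0.2097]
tool_rot: [-3.126, -0.31, 0.005]
ft_force: [0.4, 0.3, -1.0]
grip_width: 0.009
[-2.27889149e-02  1.09226478e-04  2.09681131e-01] [ 0.39336057  0.28701427 -0.9737632 ]
```

View pics/side8.png

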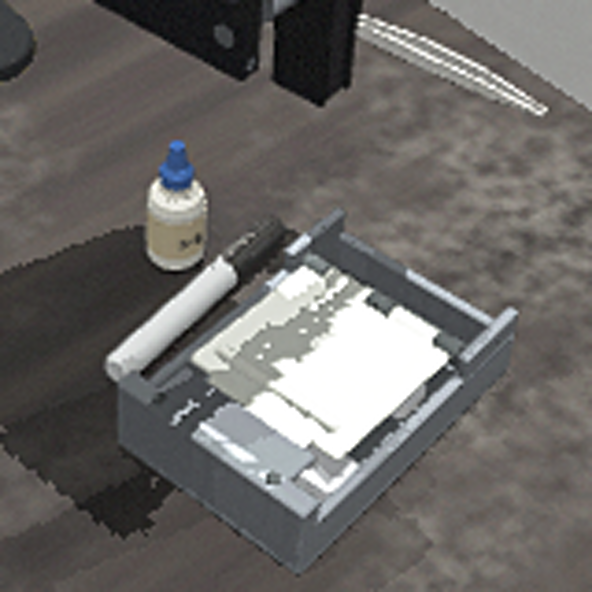

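View pics/wrist8.png

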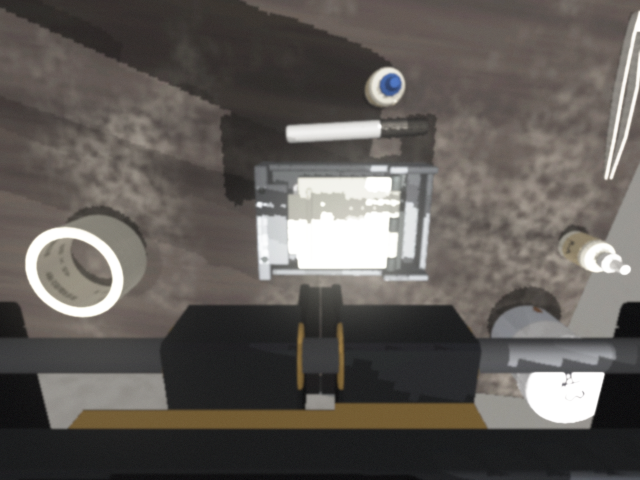

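The side view shows the flap lying flat with its tongue under the lip, at zoom px (250,405)–(310,440). The wrist view has the tongue shoulder at px 298 and the lip edge at px 288, about 8 mm apart, which is what 16 mm of travel should give. The marker and bottle look unmoved and the robot is clear.

```bash
python3 - <<'E'
from bench import ctrl
print(ctrl.close_job())
E
```

```text
the job is handed in; nothing more can be done
None
```

The carrier is closed and the job is handed in; the interface gives no verdict. With the fingers shut, I folded the flap over from behind and pressed it flat. Then, keeping it down, I slid it forward to the stop and lifted straight off, at about 12 s of the 40 s allowed.

- **Flat:** the tip stopped at z = 0.032 m, the flap's upper face when flat, with about 8 N on it. Going by the wrist views, the flap was still fully back.
- **Home:** at the end, only 0.14 mm moved for 1.5 mm commanded, and the force rose to about 9 N. The ridge position read about 16 mm of travel once corrected for a bias of about 3.4 mm in the wrist-camera readings.
- **Let go:** the last pictures show the flap still down with its tongue under the lip. The shoulder sits about 8 mm from the lip, as it should at 16 mm of travel. The TCP was at 0.21 m, and the force readings were about 1 N or less, which is noise level.
- **Not as planned:** friction from pressing drew the flap forward most of the way, about 10 mm in the first slide and 16 mm in all. The finger reached the ridge only at the end and confirmed the stop there.
- **Bystanders:** the marker and bottle looked unmoved in the last pictures, judged by eye only. The cards are under the flap and nothing touched them directly, but I did not measure them afterwards.

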